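# Post the broken tile into the potter's shard bin

## Robot

A 6-joint arm with a two-finger parallel gripper is mounted at the origin on the work surface. World frame = base frame: x ahead of the robot, y to its left, z up, the work surface at z = 0. Lengths are in mm, angles in rad, forces in N, time in s.
With the tool pointing down it reaches from about 275 to 825 mm from the base axis. Payload 4.9 kg.
Tool frame: the origin (TCP) lies between the finger pads; the fingertips stand 22 mm ahead of it and the grasp point (between the pads) lies 3 mm ahead of it; z points along the fingers, y is the line along which they close (so a half turn about z gives the same grasp; the last joint's range is limited). The gripper opens to 85 mm and grips with 20 to 120 N. Pads are 22 mm wide; open, the fingers measure 114 mm over their backs; the gripper's body (76 mm by 85 mm) begins 54 mm behind the grasp point. The pads swing forward as they close: fully open they stand 13 mm farther back than shut.
Start: joints at [1.05, 0.326, -0.193, 1.052, 0, 1.437], TCP at [207.471, 509.386, 253.281] pointing down, gripper open.
Joint ranges: [-2.65, 2.65], [-0.97, 1.79], [-1.3, 1.35], [-1.93, 2.1], [-1.47, 1.37], [-3.14, 3.14]. Speed limits (rad/s): [2.57, 2.57, 3.14, 3.14, 3.14, 3.14].

## Interface

Orientations are given as a unit quaternion [x, y, z, w].
In Python, from cell import r gives the robot as it stands.
- The arm moves only by the shell command python3 -m inch 'ROWS'. ROWS is JSON, a list that holds one entry, the list of rows, each a list of 7 numbers: the shift along the tool's x, y, z in mm, then the turn, a rotation vector about the tool's x, y, z in rad, then the gripper command: -1 is fully open, 1 is shut, values between are in proportion. A call has 1 to 20 rows; each row shifts and turns the commanded pose from where the row before left it, along the tool's axes as they then stand; what a row does not reach is not made up. A row lasts 1/10 s, in which the tool goes at most 50 mm and 8.59 degrees, less where a joint would pass 70% of its speed; a pose out of reach is approached as far as the arm can. A call with a gripper value outside its range is refused whole. The fingers move at their own pace and stop on an object; the grip force is fixed at half the most. Time passes only in rows, so rows that do not move let the fingers close. It gives the time, the measured TCP pose, the force, the opening and the grip force at its end, in the units of the state.
- r.get_state(): the state, without advancing time (a new reading comes with each control period).
- r.read_camera(name): name is "scene" or "top" or "wrist"; returns the picture (400x640x3 uint8, red, green, blue); there is no depth.
- r.camera_model(name): a dict with "fx", "fy", "cx", "cy" (pixels), "R" (3x3) and "t" (3): a world point X has camera coordinates R X + t. Camera axes: x right, y down, z forward; pixel columns grow to the right and rows downward; lengths in mm; the calibration is good to about 2 mm. A picture is of the moment at which its call begins: read the wrist's pose just before it. camera_model takes no time and is no camera call; for the wrist camera it gives the pose at the moment of the call.
- r.hand_in(): hands the job in; it is judged then, once.
The state is a dict: "clock": time; "joint_positions": joint angles; "qd": joint speeds; "joint_efforts": joint torques, N m; "eef_pos": TCP position; "orientation": TCP orientation; "ft_force": force on the tool from outside, world axes, zero at the start; "moment": the same for the moment, N m; "grip_width": opening from 0.0 (shut) to 1.0 (fully open); "grip_force": force on a finger pad.
Only numpy, scipy, OpenCV 4.12 (cv2) and the standard library are available. Lean on these libraries where they do the work, as an engineer would, in place of code of your own. Each camera call takes 0.05 s, during which the arm holds its last target. There are 200 camera calls.

## Task

One of the three fired test tiles standing in the rack has snapped short. Take that tile out and push it all the way through the sprung flap of the shard bin, so that it drops inside and the flap snaps shut behind it; leave the two whole tiles standing in the rack and the cup where it is.

Things in the scene. Friction and masses are not known exactly. Their poses are not given: they have to be found in the camera images.
- broken_mid (a point): centre of the broken tile: plain terracotta slab 70 wide (its x) x 16 thick (its y) x 80 high (its z), about 170 g, shorter than its neighbours and with a rough grey top edge. It starts upright on edge in one of the three places of the rack, its axes parallel to the rack's. It may go into the bin either end first.
- whole_a_mid (a point): centre of a whole tile: 70 wide (x) x 16 thick (y) x 105 high (z), terracotta with two white glaze bands. Stands in the rack; leave it.
- whole_b_mid (a point): centre of the other whole tile, the same as the first. Leave it.
- rack: fixed wooden rack: base board 100 (x) x 220 (y) x 10 mm high, origin at the centre of its underside, on the table. Three places at y = -72, 0 and +72 mm of its frame; in each a tile stands on the board (its underside 10 mm above the table) in a 20 mm wide groove between two ribs, which run along x, are 90 long and 8 thick and reach 26 mm above the table.
- bin: fixed closed wooden shard bin, 220 deep (x) x 260 wide (y), origin at the centre of its underside, on the table; front faces its own -x. Front wall 148 high; from there a 6 mm panel slopes up towards +x at 35 degrees to the horizontal for 140 mm, to the flat top at 228 mm. The way in is square to the panel: (0.574, 0, -0.819) in the bin's frame, 35 degrees off vertical. Hollow, bottom 10 mm thick.
- slot (a point): centre of the slot, on the outer surface of the sloped panel (axes are the bin's). Slot 140 long along the bin's y, 50 across measured up the slope, from 30 to 80 mm above the panel's front edge. From its lower (front) edge a throat floor as wide as the slot runs 60 mm into the bin, square to the panel, so a tile must go in nearly square to the panel. No other throat walls.
- flap (a joint): thin aluminium flap that closes the slot from inside, just behind the 6 mm panel; hinged along the slot's upper edge, 48 mm from hinge to free edge. 0 = shut, grows as it swings into the bin, stop at 1.5 rad. A spring always shuts it: 0.084 N m when shut, 0.04 N m more per rad (about 1.8 N at the free edge starts it). The tile's own weight does not open it.
- flap_edge (a point): middle of the flap's free edge. With a tile on the throat floor the flap stands at about 0.8 rad, its edge some 40 mm inside the outer surface, and presses the tile there with about 3 N, so that it stays when let go. To drop, its tail must be pushed to this edge, 33 to 42 mm below the outer surface; shut fingers can follow it in, best with their closing line along the slot.
- cup_mid (a point): middle of a terracotta cup, 76 across and 75 high, that stands on the table beyond the bin and rack. Leave it.
Mind the look-alikes: they are no part of the job. What is shaped like the part that bears whole_b_mid but blue is not meant. What is shaped like the part that bears whole_a_mid but purple is not meant.

How it is judged (in metres and radians):
On the way:
1. the broken tile is in the slot and holds the flap open (value of joint flap above 0.3 rad and distance between broken_mid and slot below 0.07 m), for 0.1 s.
At the end, for the whole second after the job is handed in: The broken tile lies at rest inside the bin (its centre lower than 115 mm above the bin's underside and within its walls), the flap is shut (under 0.06 rad), and the two whole tiles and the cup are within 30 mm of where they stood and tilted by less than 0.35 rad (z of broken_mid in the frame of bin between 0 and 0.115 m and x of broken_mid in the frame of bin between -0.105 and 0.105 m and y of broken_mid in the frame of bin between -0.125 and 0.125 m and value of joint flap below 0.06 rad and linear speed of broken below 0.02 m/s and not (distance of whole_a_mid from where it was at the start of the episode above 0.03 m) and not (angle between whole_a_mid's own z axis and vertical above 0.35 rad) and not (distance of whole_b_mid from where it was at the start of the episode above 0.03 m) and not (angle between whole_b_mid's own z axis and vertical above 0.35 rad) and not (distance of cup_mid from where it was at the start of the episode above 0.03 m) and not (angle between cup_mid's own z axis and vertical above 0.35 rad)); the robot touches nothing.
It fails at once if a whole tile or the cup is moved by over 30 mm or tipped by over 0.35 rad (distance of any of whole_a_mid, whole_b_mid, cup_mid from where it was at the start of the episode above 0.03 m or angle between any of whole_a_mid, whole_b_mid, cup_mid's own z axis and vertical above 0.35 rad).
It also fails if it takes over 56 s, if anything falls off the work surface, if the arm or the gripper's body presses on something with over 40 N, if the wrist force passes 120 N, or if a joint passes its speed limit or range.

## Working session

There is one attempt and no reset: what is moved stays moved. The work goes in short steps, Python scripts to look and compute and a shell command to move; the robot and the scene stay as the last step left them, time stands still between calls to the robot, and variables do not carry over. Pictures are saved under pics/ and viewed, at most 10 in all, crops included, and the job is handed in when it is done.

```bash
ls; mkdir -p pics; python3 - <<'E'
from cell import r
import cv2
print(r.get_state())
for n in("scene","top"):
    im=r.read_camera(n); cv2.imwrite(f"pics/{n}0.png",im[:,:,::-1])
    print(n,r.camera_model(n))
E
```

```text
pics
{'clock': 0.0, 'joint_positions': array([ 1.04980909e+00,  3.26901845e-01, -1.93583103e-01,  1.05201134e+00,
        4.62160091e-05,  1.43655943e+00]), 'qd': array([ 8.34297090e-04, -5.23528814e-04,  5.25959676e-04,  4.36807621e-05,
        1.70876182e-04,  5.90778865e-04]), 'joint_efforts': array([ 9.77486307e-04, -4.43399084e+01,  2.62441921e+01,  1.53107004e-02,
       -1.09649973e-04, -3.44600881e-07]), 'eef_pos': array([207.17217767, 508.90224229, 252.5249968 ]), 'orientation': array([ 1.92172193e-01,  9.81360854e-01, -7.97337994e-04, -2.95388523e-04]), 'ft_force': array([-0.29779217, -0.08729596,  0.4893061 ]), 'moment': array([0.02046313, 0.0533076 , 0.05267023]), 'grip_force': 0.0, 'grip_width': 0.9991288695691413}
scene {'fx': 506.1593556957466, 'fy': 506.1593556957466, 'cx': 316.0079715105611, 'cy': 205.99422483025248, 'R': array([[ 9.98297712e-01,  5.83238194e-02, -9.78149883e-05],
       [ 4.86787794e-02, -8.34130132e-01, -5.49415416e-01],
       [-3.21255960e-02,  5.48475392e-01, -8.35549335e-01]]), 't': array([-639.87007424,   78.83266687, 1194.60466386])}
top {'fx': 385.76245386441457, 'fy': 385.76245386441457, 'cx': 327.40690806417524, 'cy': 203.72589112659165, 'R': array([[ 0.01409706, -0.99963081,  0.02322769],
       [-0.99562043, -0.01618003, -0.09207699],
       [ 0.09241882, -0.02182795, -0.99548094]]), 't': array([ 18.68384567, 629.11410787, 843.04930138])}
```

View pics/top0.png

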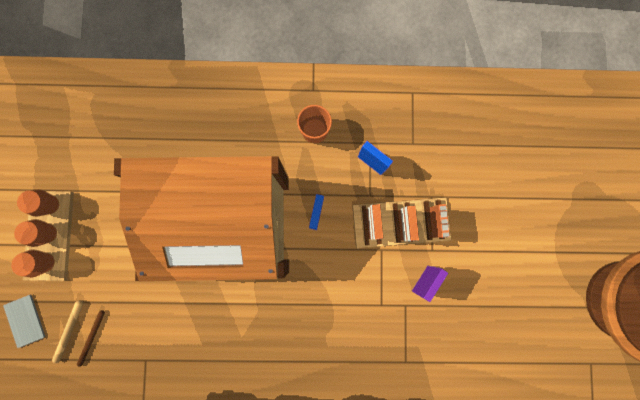

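View pics/scene0.png

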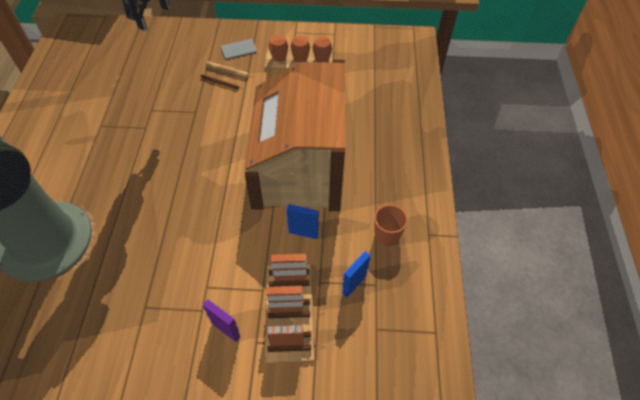

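The pictures show three tiles in the rack. In the top view they are at (373,224), (405,223) and (438,220), and in the scene view at (289,268), (287,300) and (288,337). The bin slot is at (204,256) top and the cup at (314,122) top. The blue slabs at (375,157) and (316,212) and the purple one at (430,283) are the look-alikes. The tile at (438,220) looks short and has a grey top, so I'll confirm that in a crop.

```bash
python3 - <<'E'
import cv2,numpy as np
t=cv2.imread("pics/top0.png");s=cv2.imread("pics/scene0.png")
a=cv2.resize(t[190:260,345:465],None,fx=5,fy=5,interpolation=cv2.INTER_CUBIC) #600x350
b=cv2.resize(s[245:365,255:325],(140*1,240),interpolation=cv2.INTER_CUBIC)
c=cv2.resize(t[150:290,110:295],None,fx=1.7,fy=1.7,interpolation=cv2.INTER_CUBIC)#314x238
d=cv2.resize(s[60:215,240:355],None,fx=1.5,fy=1.5,interpolation=cv2.INTER_CUBIC)
o=np.zeros((595,640,3),np.uint8)
o[:350,:600]=a;o[352:592,:140]=b;o[352:352+c.shape[0],145:145+c.shape[1]]=c;o[352:352+d.shape[0],462:462+d.shape[1]]=d
cv2.imwrite("pics/crop1.png",o)
E
```

```text
(no output)
```

View pics/crop1.png

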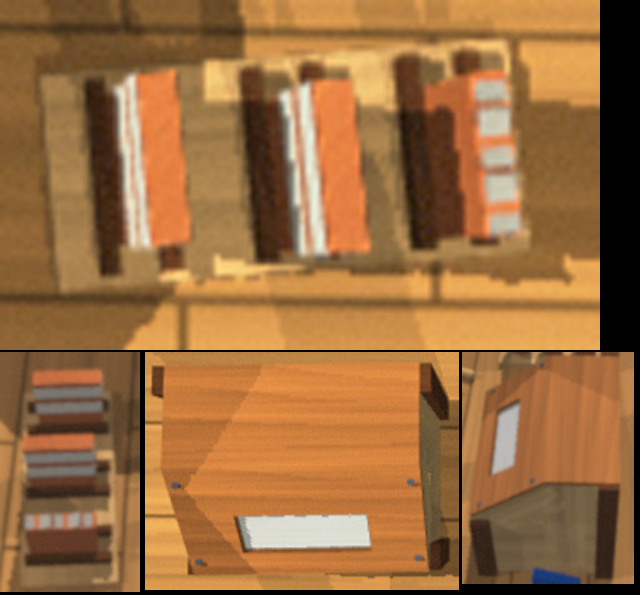

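The crop confirms it. The right-hand tile in the top view, (438,220), has no white bands and a rough grey top edge, and it is shorter, so it is the broken one. The other two have two glaze bands each. Next I'll fit the poses.

```bash
cat > h.py <<'E'
import numpy as np
from cell import r
from scipy.optimize import least_squares
from scipy.spatial.transform import Rotation as R
def proj(m,X):
    c=np.asarray(X)@m["R"].T+m["t"]; return np.c_[m["fx"]*c[:,0]/c[:,2]+m["cx"],m["fy"]*c[:,1]/c[:,2]+m["cy"]]
def place(p,X):
    c,s=np.cos(p[2]),np.sin(p[2]);X=np.asarray(X,float)
    return np.c_[p[0]+c*X[:,0]-s*X[:,1],p[1]+s*X[:,0]+c*X[:,1],X[:,2]]
def fit(obs,p0):
    f=lambda p:np.concatenate([(proj(m,place(p,X))-u).ravel() for m,X,u in obs])
    s=least_squares(f,p0); return s.x,np.round(s.fun.reshape(-1,2),1)
E
python3 - <<'E'
from h import *
T=r.camera_model("top");S=r.camera_model("scene")
q=lambda L,o,k,a:[((x-o[0])/k+a[0],(y-o[1])/k+a[1]) for x,y in L]
# rack: board corners (x up in image, y left)
B=[(50,110,10),(50,-110,10),(-50,-110,10),(-50,110,10)]
A=lambda L:q(L,(0,0),5,(345,190))
p,e=fit([(T,B,A([(40,75),(510,40),(530,245),(60,290)]))],[600,-100,0]);print("rack",p,e.tolist())
tl=[(35,8),(35,-8),(-35,-8),(-35,8)]
for n,h,L in[("broken",90,[(468,73),(505,70),(520,233),(480,238)]),("mid",115,[(315,82),(355,80),(370,250),(328,255)]),("left",115,[(137,74),(175,70),(189,241),(150,246)])]:
    p2,e=fit([(T,[(x,y,h) for x,y in tl],A(L))],[600,-100,0]);print(n,p2,e.tolist())
c,s=np.cos(np.radians(35)),np.sin(np.radians(35))
Z=[(-110+u*c,y,148+u*s) for u,y in[(80,70),(80,-70),(30,-70),(30,70)]]
o1=(T,Z,q([(237,517),(367,515),(371,549),(245,551)],(145,352),1.7,(110,150)))
o2=(S,Z,q([(497,412),(520,402),(513,470),(492,474)],(462,352),1.5,(240,60))); o2=(S,[Z[i] for i in(0,1,2,3)],[o2[2][i] for i in(1,2,3,0)])
for o in([o1],[o2],[o1,o2]):
    p,e=fit(o,[600,200,0]);print("bin",p,e.tolist())
print(place(p,[(-110+55*c,0,148+55*s)]))
E
```

```text
rack [ 5.90081968e+02 -1.45460605e+02  9.82423166e-02] [[-0.1, -0.2], [-0.3, -0.9], [0.6, 1.0], [-0.2, 0.1]]
broken [ 5.91284050e+02 -2.15888570e+02  7.12258338e-02] [[-0.1, -0.3], [-0.0, -0.1], [-0.2, 0.5], [0.3, -0.1]]
mid [ 5.83609305e+02 -1.45604257e+02  7.67212173e-02] [[0.1, 0.0], [-0.1, -0.0], [-0.3, 0.3], [0.3, -0.2]]
left [ 5.86164805e+02 -7.23486596e+01  8.34488699e-02] [[-0.1, -0.2], [0.0, 0.1], [0.1, 0.2], [0.0, -0.2]]
bin [5.78701327e+02 2.57291206e+02 2.54150969e-02] [[-1.3, -1.1], [0.6, -0.8], [1.1, 1.0], [-0.4, 0.8]]
bin [5.82838223e+02 2.52383880e+02 2.85703208e-02] [[0.9, -1.8], [1.2, -1.9], [-2.1, 3.5], [-0.0, -0.0]]
bin [5.80140953e+02 2.56236773e+02 2.75922421e-02] [[-0.6, -1.8], [1.3, -1.7], [1.8, 0.2], [0.3, 0.2], [-0.0, -3.0], [0.1, -3.3], [-3.1, 2.1], [-0.9, -1.2]]
[[515.21903678 254.44497733 179.546704  ]]
```

```bash
cat >> h.py <<'E'
def goal(pos,yaw,tilt=None):
    """tool y at world yaw, tool pointing down; or Rotation given"""
    if tilt is None:
        y=np.array([np.cos(yaw),np.sin(yaw),0]);z=np.array([0,0,-1.]);Rg=R.from_matrix(np.c_[np.cross(y,z),y,z])
    else: Rg=tilt
    s=r.get_state();R0=R.from_quat(s["orientation"]);d=np.array(pos)-s["eef_pos"]
    print("shift now",np.round(R0.inv().apply(d),1),"rot",np.round((R0.inv()*Rg).as_rotvec(),3),"shift after rot",np.round(Rg.inv().apply(d),1))
E
python3 -c "
from h import *
goal([591,-216,230],1.5708+.085)"
```

```text
shift now [-628.9 -526.6   23.3] rot [-0.001 -0.001 -0.472] shift after rot [-320.8 -754.9   22.6]
```

```bash
python3 -m inch '[[[-36.5,-30.5,1,0,0,0,0],[-36.5,-30.5,1,0,0,0,0],[-36.5,-30.5,1,0,0,0,0],[-36.5,-30.5,1,0,0,0,0],[-36.5,-30.5,1,0,0,0,0],[-36.5,-30.5,1,0,0,0,0],[-36.5,-30.5,1,0,0,0,0],[-36.5,-30.5,1,0,0,0,0],[-36.5,-30.5,1,0,0,0,0],[-36.5,-30.5,1,0,0,0,0],[-36.5,-30.5,1,0,0,0,0],[-36.5,-30.5,1,0,0,0,0],[-36.5,-30.5,1,0,0,0,0],[-36.5,-30.5,1,0,0,0,0],[-36.5,-30.5,1,0,0,0,0],[-36.5,-30.5,1,0,0,0,0],[-36.5,-30.5,1,0,0,0,0],[0,0,0,0,0,-0.149,0],[0,0,0,0,0,-0.149,0],[0,0,0,0,0,-0.149,0]]]'; python3 -c "
from h import *
import cv2
goal([591,-216,230],1.5708+.085)
s=r.get_state();print(s['joint_positions'])
m=r.camera_model('wrist');im=r.read_camera('wrist');cv2.imwrite('pics/w1.png',im[:,:,::-1]);import pickle;pickle.dump(m,open('w1.pkl','wb'))
print(m, proj(m,[[591,-216,90]]))"
```

```text
clock: 2.1
eef_pos: [586.2, -205.4, 235.2]
orientation: [-0.033, 0.999, 0.0, -0.001]
ft_force: [-0.1, 0.5, 0.4]
grip_width: 0.503
grip_force: 0.0
shift now [ -4.1 -10.9   5.2] rot [ 0.001 -0.002 -0.02 ] shift after rot [ -3.9 -11.    5.2]
[-4.55800838e-01  4.71279288e-01 -1.91098427e-02  1.08226906e+00
  6.26911234e-05 -5.21152349e-01]
{'fx': 282.8891011617598, 'fy': 282.8891011617598, 'cx': 316.89206558857177, 'cy': 195.84881493293173, 'R': array([[-0.06471413,  0.99790256,  0.00159884],
       [ 0.96392269,  0.06209582,  0.25883811],
       [ 0.25819593,  0.01829164, -0.9659194 ]]), 't': array([ 242.45227158, -580.85836322,  212.62847743])} [[305.34624366 194.51105544]]
```

View pics/w1.png

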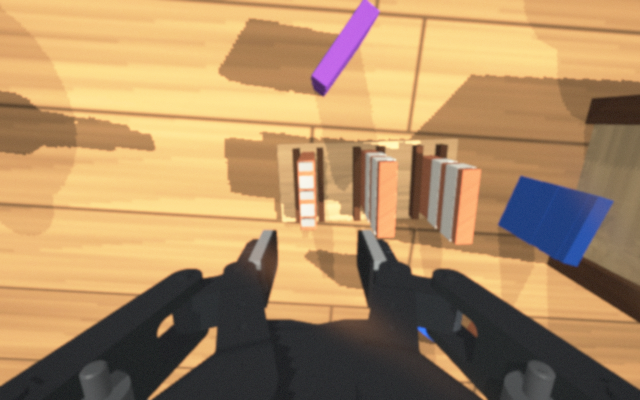

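The wrist view shows the broken tile's grey-blotched top at about (308,190), with corners (299,153), (314,153), (317,228) and (301,229). The whole tiles are at (382,200) and (460,205).

```bash
python3 - <<'E'
from h import *
import pickle
m=pickle.load(open('w1.pkl','rb'))
# image right = +y, down = +x
X=[(-35,-8,90),(-35,8,90),(35,8,90),(35,-8,90)]
p,e=fit([(m,X,[(299,153),(314.5,153),(317,228),(301,229)])],[591,-216,0.08]);print(p,e.tolist())
B=[(-50,-110,10),(-50,110,10),(50,-110,10)]
X=[(-35,-8,115),(-35,8,115),(35,8,115),(35,-8,115)]
print(fit([(m,X,[(376,161),(394,159),(397,237),(379,239)])],[586,-145,0.08]))
goal([p[0],p[1],140],np.pi/2+.08)
E
```

```text
[ 5.88075045e+02 -2.13677487e+02  8.64644014e-02] [[-0.8, 2.6], [0.8, 2.3], [-0.0, -2.5], [-0.0, -3.1]]
(array([ 5.85040690e+02, -1.43530357e+02,  1.64393791e-01]), array([[-0.3,  0.9],
       [ 0.5,  1. ],
       [-0.3, -0.9],
       [ 0.2, -1.3]]))
shift now [-1.4 -8.8 95.4] rot [ 0.001 -0.001 -0.011] shift after rot [-1.2 -8.7 95.4]
```

```bash
python3 -m inch '[[[-2,-9,38,0,0,-0.015,0],[0,0,40,0,0,0,0],[0,0,40,0,0,0,0],[0,0,29,0,0,0,0],[0,0,0,0,0,0,0],[0,0,0,0,0,0,1],[0,0,0,0,0,0,1],[0,0,0,0,0,0,1],[0,0,0,0,0,0,1],[0,0,0,0,0,0,1]]]'; python3 -c "
from h import *
import cv2
cv2.imwrite('pics/w2.png',r.read_camera('wrist')[:,:,::-1])
print(r.get_state()['moment'])"
```

```text
clock: 3.15
eef_pos: [590.4, -214.4, 91.4]
orientation: [-0.037, 0.999, -0.001, 0.002]
ft_force: [-0.3, -0.1, 6.2]
grip_width: 0.17
grip_force: 60.6
[ 0.0746249   0.13751457 -0.01862763]
```

View pics/w2.png

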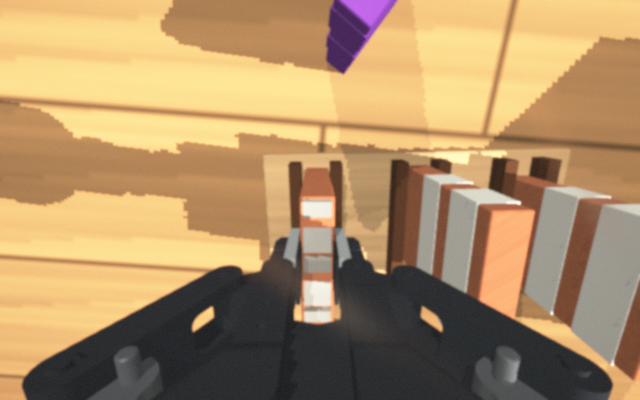

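The wrist view shows the tile gripped at (317,240) between the pads, and the whole tiles are untouched. I'll lift it and work out the pre-insertion pose.

```bash
cat >> h.py <<'E'
def binrot(yaw=0.03,push=False):
    a=np.radians(35);z=np.array([np.sin(a),0,-np.cos(a)]);y=-np.array([np.cos(a),0,np.sin(a)])
    if push: y=np.array([0,1.,0])
    return R.from_euler('z',yaw)*R.from_matrix(np.c_[np.cross(y,z),y,z])
SLOT=np.array([515,254.5,179.5])
def inslot(depth,down=0,side=0,yaw=0.03):
    "point: depth along the way in, down the slope, side along bin y"
    M=R.from_euler('z',yaw);a=np.radians(35)
    return SLOT+M.apply(depth*np.array([np.sin(a),0,-np.cos(a)])-down*np.array([np.cos(a),0,np.sin(a)])+side*np.array([0,1.,0]))
E
python3 -m inch '[[[0,0,-20,0,0,0,1],[0,0,-40,0,0,0,1],[0,0,-45,0,0,0,1],[0,0,-45,0,0,0,1],[0,0,-45,0,0,0,1],[0,0,-45,0,0,0,1]]]'; python3 -c "
from h import *
print(inslot(-135,10)); goal(inslot(-135,10),0,binrot())
s=r.get_state();R0=R.from_quat(s['orientation']); print((R0.inv()*R.from_euler('z',1.515)*R0).as_rotvec())
Rm=R0*R.from_rotvec([0,0,-1.49]); print('remaining',(Rm.inv()*binrot()).as_rotvec(), 'shift after all',Rm.inv().apply(inslot(-135,10)-s['eef_pos']), R0.inv().apply(inslot(-135,10)-s['eef_pos']),s['joint_positions'])"
```

```text
clock: 3.8
eef_pos: [588.6, -213.4, 331.4]
orientation: [-0.038, 0.999, -0.0, 0.0]
ft_force: [0.7, -0.9, -2.0]
grip_width: 0.175
grip_force: 59.4
[429.41418871 251.93165511 284.34976162]
shift now [123.8 476.   47. ] rot [ 0.486 -0.465 -1.474] shift after rot [-469.9  145.9  -44.7]
[-1.32222222e-04 -1.00453003e-04 -1.51499999e+00]
remaining [ 0.61070839 -0.01095222 -0.03453104] shift after all [-464.45403868  161.78120281   47.01449568] [123.76806757 475.99598431  47.01449568] [-4.65710091e-01  4.40370104e-01  1.75794003e-01  1.30611127e+00
 -1.19078931e-05 -5.40840603e-01]
```

```bash
python3 -m inch '[[[12,46,0,0,0,0,1],[12.4,47.6,0,0,0,0,1],[12.4,47.6,0,0,0,0,1],[12.4,47.6,0,0,0,0,1],[12.4,47.6,0,0,0,0,1],[12.4,47.6,0,0,0,0,1],[12.4,47.6,0,0,0,0,1],[12.4,47.6,0,0,0,0,1],[12.4,47.6,0,0,0,0,1],[12.4,47.6,0,0,0,0,1]]]' && python3 -m inch '[[[0,0,0,0,0,-0.149,1],[0,0,0,0,0,-0.149,1],[0,0,0,0,0,-0.149,1],[0,0,0,0,0,-0.149,1],[0,0,0,0,0,-0.149,1],[0,0,0,0,0,-0.149,1],[0,0,0,0,0,-0.149,1],[0,0,0,0,0,-0.149,1],[0,0,0,0,0,-0.149,1],[0,0,0,0,0,-0.149,1],[0,0,0,0.145,0,0,1],[0,0,0,0.145,0,0,1],[0,0,0,0.145,0,0,1],[0,0,0,0.145,0,0,1],[0,0,0,0.03,-0.01,-0.03,1],[0,0,0,0,0,0,1]]]'; python3 -c "
from h import *
import cv2,pickle
goal(inslot(-135,10),0,binrot()); print(r.get_state()['joint_positions'])
m=r.camera_model('wrist');im=r.read_camera('wrist');cv2.imwrite('pics/w3.png',im[:,:,::-1]);pickle.dump(m,open('w3.pkl','wb'))
print(proj(m,[inslot(0,d,s) for d,s in((-25,-70),(-25,70),(25,70),(25,-70))]))"
```

```text
clock: 4.8
eef_pos: [428.9, 251.7, 329.7]
orientation: [-0.037, 0.999, 0.0, 0.0]
ft_force: [1.6, -0.2, -1.6]
grip_width: 0.169
grip_force: 59.5
clock: 6.4
eef_pos: [427.7, 249.5, 328.1]
orientation: [0.684, -0.665, 0.212, -0.212]
ft_force: [-0.4, 0.2, -2.3]
grip_width: 0.176
grip_force: 60.0
shift now [-2.8 23.5 36.9] rot [ 0.003 -0.009  0.002] shift after rot [-2.4 23.6 36.9]
[ 0.54379561 -0.15618013 -0.71048679  0.47553838 -0.29317211 -1.13800032]
[[304.81404167 119.2757875 ]
 [305.99025535 248.42028815]
 [350.49853305 248.42441843]
 [354.86413884 119.34434804]]
```

View pics/w3.png

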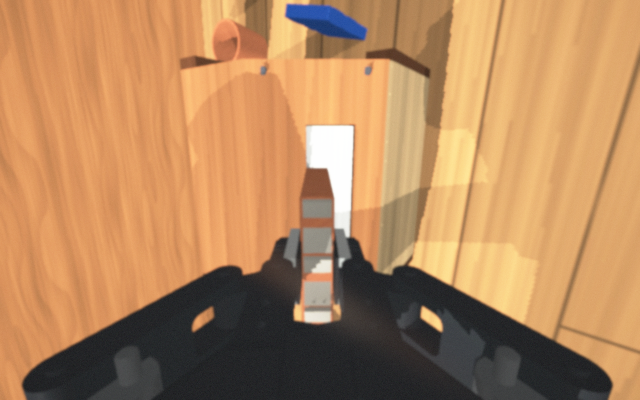

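The slot shows at (306–354, from 125 down). Across the slot it matches the prediction of 305–355, so my alignment is good. Now I'll move in line and insert.

```bash
python3 -m inch '[[[-3,12,18,0,0,0,1],[0,11.5,18,0,-0.009,0,1],[0,0,0,0,0,0,1],[0,0,20,0,0,0,1],[0,0,15,0,0,0,1],[0,0,10,0,0,0,1],[0,0,8,0,0,0,1],[0,0,8,0,0,0,1],[0,0,0,0,0,0,1]]]'; python3 -c "
from h import *
goal(inslot(-28,10),0,binrot())"
```

```text
clock: 7.35
eef_pos: [467.1, 253.8, 236.3]
orientation: [0.684, -0.664, 0.21, -0.215]
ft_force: [-1.3, -0.9, 1.5]
grip_width: 0.173
grip_force: 60.4
shift now [ 0.6  3.4 46. ] rot [ 0.001 -0.001  0.   ] shift after rot [ 0.7  3.4 46. ]
```

```bash
python3 -m inch '[[[0,1,8,0,0,0,1],[0,1,8,0,0,0,1],[0,0,8,0,0,0,1],[0,0,0,0,0,0,1]]]';python3 -m inch '[[[0,0,8,0,0,0,1],[0,0,8,0,0,0,1],[0,0,6,0,0,0,1],[0,0,0,0,0,0,1],[0,0,0,0,0,0,1]]]'; python3 -c "
from h import *
goal(inslot(-28,10),0,binrot())
import cv2
cv2.imwrite('pics/s4.png',cv2.resize(r.read_camera('scene')[30:230,180:420,::-1],None,fx=3,fy=3,interpolation=2))"
```

```text
clock: 7.75
eef_pos: [477.8, 253.8, 213.6]
orientation: [0.685, -0.664, 0.209, -0.214]
ft_force: [-2.9, 0.4, -0.7]
grip_width: 0.171
grip_force: 60.2
clock: 8.25
eef_pos: [489.7, 253.9, 195.6]
orientation: [0.685, -0.664, 0.208, -0.213]
ft_force: [-2.2, 0.4, -6.1]
grip_width: 0.171
grip_force: 59.6
shift now [ 0.1 -1.5 -0.3] rot [ 0.005 -0.002  0.001] shift after rot [ 0.1 -1.5 -0.3]
```

View pics/s4.png

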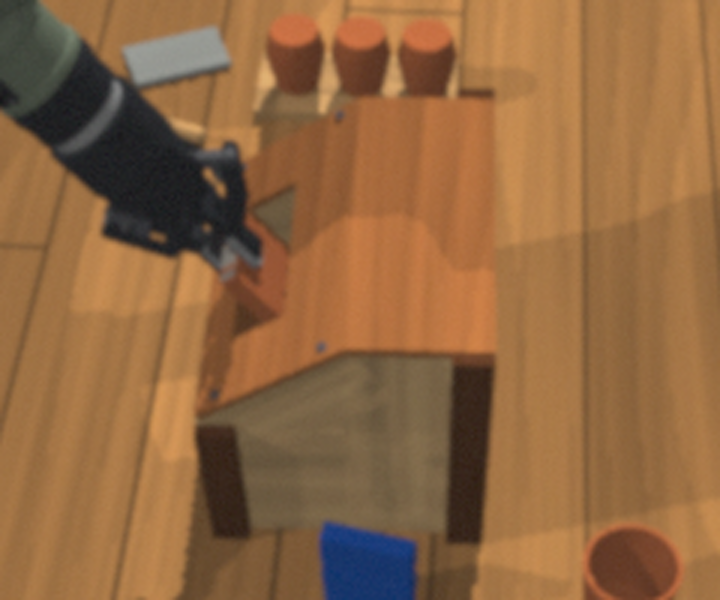

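The scene view shows the tile standing in the slot at about (260,270) in the crop, with the flap swung in. I'll lower it onto the throat floor, let go, back out, then shut and turn the fingers.

```bash
python3 -m inch '[[[0,3,2,0,0,0,1],[0,0,0,0,0,0,1],[0,0,0,0,0,0,0.3],[0,0,0,0,0,0,0.3],[0,0,0,0,0,0,0.3],[0,0,0,0,0,0,0.3]]]' && python3 -m inch '[[[0,0,-10,0,0,0,0.3],[0,0,-20,0,0,0,0.3],[0,0,-30,0,0,0,0.3],[0,0,-30,0,0,0,0.3],[0,0,0,0,0,0.149,1],[0,0,0,0,0,0.149,1],[0,0,0,0,0,0.149,1],[0,0,0,0,0,0.149,1],[0,0,0,0,0,0.149,1],[0,0,0,0,0,0.149,1],[0,0,0,0,0,0.149,1],[0,0,0,0,0,0.149,1],[0,0,0,0,0,0.149,1],[0,0,0,0,0,0.149,1],[0,0,0,0,0,0.08,1],[0,0,0,0,0,0,1]]]'; python3 -c "
from h import *
import cv2,pickle
print(r.get_state()['joint_positions'])
goal(inslot(-60,12),0,binrot(push=True))
m=r.camera_model('wrist')
print(proj(m,[inslot(-27,17,0),inslot(-27,9,35),inslot(-27,9,-35),inslot(-27,25,35),inslot(-27,25,-35)]).round())
cv2.imwrite('pics/w5.png',r.read_camera('wrist')[:,:,::-1])"
```

```text
clock: 8.9
eef_pos: [491.0, 254.8, 195.4]
orientation: [0.684, -0.664, 0.21, -0.216]
ft_force: [-0.2, -0.2, -0.6]
grip_width: 0.348
grip_force: 0.0
clock: 10.5
eef_pos: [438.3, 253.0, 268.8]
orientation: [-0.015, 0.954, 0.004, 0.301]
ft_force: [0.5, -0.9, 0.3]
grip_width: -0.002
grip_force: 0.0
[ 0.53195316 -0.07695405 -0.81234312  0.28480338 -0.28012747  0.42103723]
shift now [ 0.4 -0.8 57.2] rot [-0.     0.     0.001] shift after rot [ 0.3 -0.8 57.2]
[[316. 201.]
 [361. 211.]
 [271. 211.]
 [362. 191.]
 [270. 191.]]
```

View pics/w5.png

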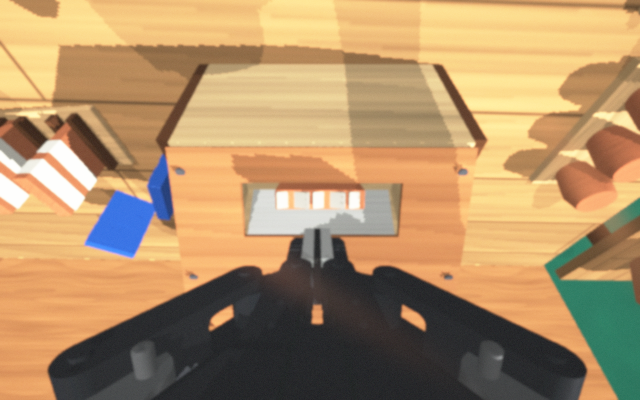

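The wrist view shows the tile's tail standing in the slot at (320,200), with rows 191–209 and columns 277–364. It sits flush on the lower edge as predicted, and the shut fingers are in line, so I'll push.

```bash
python3 -m inch '[[[0,0,25,0,0,0,1],[0,0,25,0,0,0,1],[0,0,10,0,0,0,1],[0,0,8,0,0,0,1],[0,0,8,0,0,0,1],[0,0,8,0,0,0,1],[0,0,8,0,0,0,1],[0,0,8,0,0,0,1],[0,0,8,0,0,0,1],[0,0,0,0,0,0,1]]]'; python3 -c "
from h import *
goal(inslot(21,12),0,binrot(push=True))"
```

```text
clock: 11.55
eef_pos: [500.4, 254.5, 178.4]
orientation: [-0.015, 0.954, 0.004, 0.3]
ft_force: [1.0, -0.1, -0.4]
grip_width: 0.001
grip_force: 0.0
shift now [-0.7 -0.4 28.5] rot [-0.002 -0.002  0.001] shift after rot [-0.6 -0.4 28.5]
```

```bash
python3 -m inch '[[[0,0,8,0,0,0,1],[0,0,8,0,0,0,1],[0,0,8,0,0,0,1],[0,0,6,0,0,0,1],[0,0,4,0,0,0,1],[0,0,0,0,0,0,1]]]';  python3 -c "
from h import *
goal(inslot(21,12),0,binrot(push=True))
import cv2
cv2.imwrite('pics/w6.png',r.read_camera('wrist')[:,:,::-1])"
```

```text
clock: 12.15
eef_pos: [520.4, 255.2, 151.4]
orientation: [-0.015, 0.954, 0.004, 0.301]
ft_force: [2.6, 0.1, -1.0]
grip_width: -0.003
grip_force: 1.3
shift now [ 0.3 -0.6 -5.2] rot [-0.001 -0.     0.001] shift after rot [ 0.3 -0.6 -5.2]
```

View pics/w6.png

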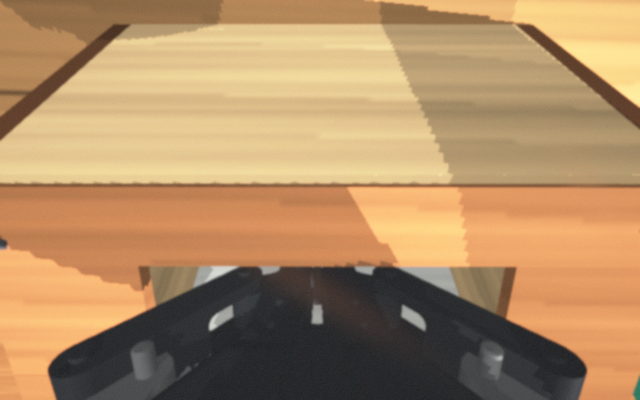

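The picture shows the fingers well inside the slot with no tile visible. The tips are about 48 mm deep and only the flap presses on them lightly. I'll withdraw and look.

```bash
python3 -m inch '[[[0,0,-20,0,0,0,1],[0,0,-30,0,0,0,1],[0,0,-40,0,0,0,1],[0,0,-45,0,0,0,1],[0,0,-20,0,0,0,1],[0,0,0,0,0,0,1],[0,0,0,0,0,0,1],[0,0,0,0,0,0,1]]]';  python3 -c "
from h import *
import cv2
cv2.imwrite('pics/w7.png',r.read_camera('wrist')[:,:,::-1])"
```

```text
clock: 13.0
eef_pos: [430.5, 252.3, 277.1]
orientation: [-0.015, 0.954, 0.003, 0.299]
ft_force: [0.6, 1.0, -0.4]
grip_width: -0.003
grip_force: 0.0
```

View pics/w7.png

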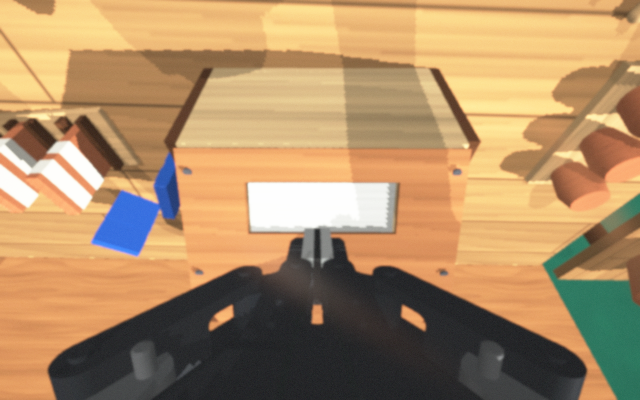

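The flap fills the slot at (247–397, 183–233) and is shut, and the tile is gone inside. The whole tiles still stand at the left, so I'll hand in.

```bash
python3 -c "
from cell import r
print(r.hand_in())"
```

```text
the job is handed in; nothing more can be done
None
```

I pushed the broken tile through the flap into the bin and handed the job in after about 13 s. The last picture showed the flap shut, the tile gone from the slot and the whole tiles still standing; the cup wasn't in that view but the arm never went near it, and the hand-in gave no verdict.

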